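# Try the lift-up flap of the medicine locker

## Robot

A 6-joint arm with a two-finger parallel gripper is mounted at the origin on the work surface. World frame = base frame: x ahead of the robot, y to its left, z up, the work surface at z = 0. Lengths are in m, angles in degrees, forces in N, time in s.
With the tool pointing down it reaches from about 0.35 to 0.875 m from the base axis. Payload 4.2 kg.
Tool frame: the origin (TCP) lies midway between the tips of the shut fingers; the grasp point (between the pads) lies 19 mm behind it; z points along the fingers, y is the line along which they close (so a half turn about z gives the same grasp; the last joint's range is limited). The gripper opens to 87 mm and grips with 3 to 60 N. Pads are 19 mm wide; open, the fingers measure 117 mm over their backs; the gripper's body (75 mm by 190 mm) begins 51 mm behind the grasp point.
Start: joints at [82.483, 22.042, 0.453, 0, -68.411, -14.817], TCP at [0.237, 0.578, 0.223] pointing down, gripper open.
Joint ranges: [-179.83, 179.83], [-69.29, 118.12], [-61.27, 80.66], [-181.25, 117.63], [-171.15, -9.14], [-177.46, 177.46]. Speed limits (degrees/s): [159.86, 159.86, 180, 180, 180, 180].

## Interface

Orientations are given as [roll, pitch, yaw] about the fixed x, y, z axes, in that order (R = Rz(yaw) Ry(pitch) Rx(roll)).
In Python, from workcell import env gives the robot as it stands. The module is installed in compiled form; this text tells all that it offers. Calls block until the motion is done:
- env.goto(position, orientation): joint-space move of the TCP to a pose.
- env.move_straight(position, rotation=None, rate=0.15, force_limit=None): straight line of the TCP; rotation=None keeps the orientation; rate is the mean speed in m/s. With force_limit (N) it stops when the force on the tool has changed by that much, and returns True; else False.
- env.set_joints(angles): joint-space move.
- env.gripper_to(opening, grasp_force=None): opening from 0.0 (shut) to 1.0 (fully open); grasp_force is the grip in N (None keeps the last); returns when the fingers have stopped.
- env.dwell(seconds).
- env.inverse_kinematics(position, orientation): joint angles nearest the present ones, or None.
- env.read_state(): the state.
- env.grab_frame(name): name is "scene" or "top" or "wrist"; returns a dict with "image" (384x512x3 uint8, blue, green, red), "fx", "fy", "cx", "cy" (pixels), "position" and "orientation" of the camera in the world. Camera axes: x right, y up, looking along -z (the intrinsics and any distortion apply to the point x, -y, -z); pixel columns grow to the right and rows downward; lengths in m; the calibration is good to about 2 mm. The wrist camera is an equidistant fisheye: a pixel r from the principal point sees the ray r / f radians off the axis. A picture is of the moment at which its call begins. There is no depth.
A pose or a line that the arm cannot do raises env.Unreachable and nothing moves.
- env.close_job(): hands the job in; it is judged then, once.
Trained networks look in a picture, given as the dict that the camera call returned (one of the last four; its "shot" number tells which), for a name from the list of things; names that differ only in an ending like _2 or _b are one class to them, and where a whole thing is asked for, a point or a joint stands for the part that bears it (a point fixed in the world has none). Each returns a list of dicts, best first, with "score" (0 to 1); they miss things now and then, are a little off and sometimes report something else, mostly with a low value. They report only what shows in the picture. A call takes as long as a camera call.
- env.search_frame(picture, thing): "xyz" ([x, y, z] in m, in world coordinates, good to about 4 mm: the middle of the surface that is visible of it).
- env.trace(picture, thing): "mask" (384x512 bool, what is visible of it).
The state is a dict: "clock": time; "joint_positions": joint angles; "qvel": joint speeds; "joint_torque": joint torques, N m; "position": TCP position; "tool_rot": TCP orientation; "force": force on the tool from outside, world axes, zero at the start; "wrist_torque": the same for the moment, N m; "opening": opening from 0.0 (shut) to 1.0 (fully open); "finger_force": force on a finger pad.
Only numpy, scipy, OpenCV 4.12 (cv2) and the standard library are available. Lean on these libraries where they do the work, as an engineer would, in place of code of your own. Each camera call takes 0.05 s, during which the arm holds its last target. There are 200 camera calls.

## Task

The stay of the little medicine locker (the low white one with the sloping flap, not the tilt-out bin) needs its safety check. Raise the flap by its pull until the stay locks and let go, so that the flap stands open by itself for a moment; then press down the release pad on the locker's side until the stay lets go, let the flap come down shut on its damper, and take your hand away.

Things in the scene. Friction and masses are not known exactly. Their poses are not given: they have to be found in the camera images.
- locker: Fixed low locker, white lacquer, 186 mm deep (x), 220 wide (y), 154 high, with a white flap (150 x 206 x 12) sloping down to its front. Origin: centre of the white box's underside; x to its back (away from the robot), y to its left, z up. The flap's hinge line runs along y at x = +43, z = +150 mm. A white stay housing, 120 x 65 mm, 158 high, is fixed to its right (-y) side.
- flap (a joint): Angle of the flap, rad: 0 closed (sloping 25 degrees down from hinge to pull), growing as it is raised. Weighs about 0.4 kg; a damper (0.35 N m per rad/s) makes it sink shut in about 2 s when free. The stay clicks in at about 1.16 and the flap then rests on it at about 1.15; the end stop is at 1.27, so raise to about 1.23 before letting go. Locked, it cannot be lowered.
- flap_pull (a point): Centre of the pull: a steel roller, 20 mm diameter, 24 mm long along the locker's y, on a 10 mm stalk in front of the middle of the flap's free edge, 184 mm from the hinge line, 34 mm beyond the edge; about 72 mm above the shelf when closed. Pinched from above by its two ends, it can turn between the finger pads as the flap swings. Axes turn with the flap, as the locker's when closed.
- release_top (a point): Centre of the top of the release pad, grey plastic, 44 x 34 mm, on the stay housing at the locker's right side, 172 mm above the shelf when up. It goes straight down 12 mm against a spring (2.3 N at first, 4 to 5 N fully down) and springs back when let go. About 7 mm down frees the locked stay; hold it fully down for a second while the flap starts to sink, clear of the hand.

How it is judged:
By the outcome, as a careful person would: the job done as asked, in the order asked, and still so for the second after the job is handed in, with the robot touching nothing.
It also fails if it takes over 51 s, if anything falls off the work surface, if the arm or the gripper's body presses on something with over 40 N, if the wrist force passes 120 N, or if a joint passes its speed limit or range.

## Working session

There is one attempt and no reset: what is moved stays moved. The work goes in short steps, each a Python script; the robot and the scene stay as the last script left them, time stands still between calls to the robot, and variables do not carry over. Pictures are saved under pics/ and viewed, at most 10 in all, crops included, and the job is handed in when it is done.

```bash
mkdir -p pics; python3 - <<'E'
from workcell import env
import cv2,numpy as np
ims=[]
for n in ("scene","top"):
    f=env.grab_frame(n); ims.append(f["image"])
    print(n,f["position"],f["orientation"],f["fx"])
    for t in ("locker","flap","flap_pull","release_top"):
        print(t,[(np.round(d["xyz"],4).tolist(),round(d["score"],2)) for d in env.search_frame(f,t)[:3]])
cv2.imwrite("pics/a.png",cv2.resize(np.vstack(ims),(448,600)) if 0 else np.hstack([cv2.resize(i,(400,300)) for i in ims]))
s=env.read_state();print(s["clock"],s["tool_rot"],s["position"])
E
```

```text
scene [ 0.65225378 -0.14191105  0.74381865] [18.85364703  0.46271771 24.51570594] 396.695088297931
locker [([0.6042, 0.1012, 0.1477], 0.75)]
flap [([0.5738, 0.1424, 0.1271], 0.58)]
flap_pull [([0.5673, 0.1418, 0.1322], 0.7)]
release_top [([0.6115, -0.0114, 0.1747], 0.65)]
top [0.51316026 0.06922268 0.83328476] [  4.51456856  -1.35417646 -91.22411373] 478.8989695852104
locker [([0.591, 0.1252, 0.1435], 0.82)]
flap [([0.569, 0.1469, 0.1291], 0.77)]
flap_pull [([0.568, 0.1463, 0.1257], 0.72)]
release_top [([0.6128, -0.0081, 0.1685], 0.86)]
0.5 [ 1.79996791e+02 -1.26792511e-04 -2.23330818e+01] [0.23745141 0.57808967 0.22252957]
```

View pics/a.png

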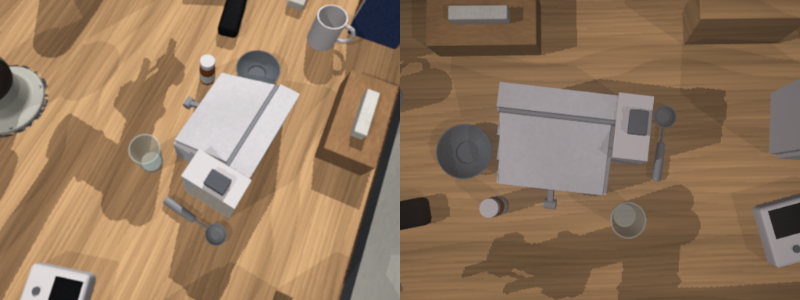

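The pull shows in the top view (full-size about (192,260)) and in the scene view (about (243,132)). The locker is yawed a few degrees, with a glass and a bottle near its front. The networks reported the flap's middle rather than the pull, so I'll zoom in for the pull and yaw.

```bash
python3 - <<'E'
from workcell import env
import cv2,numpy as np,pickle
ims=[];F={}
for n,(u,v) in (("scene",(270,150)),("top",(215,200))):
    f=env.grab_frame(n);F[n]=f
    w=100;c=f["image"][v-w:v+w,u-w:u+w]; ims.append(cv2.resize(c,(400,400),interpolation=cv2.INTER_CUBIC))
    if n=="top":
        for t in("flap","locker","release_top"):
            r=env.trace(f,t)
            if r:
                m=r[0]["mask"].astype(np.uint8); cs,_=cv2.findContours(m,0,2); c=max(cs,key=cv2.contourArea); print(t,m.sum(),cv2.minAreaRect(c))
pickle.dump(F,open("F.pkl","wb"))
cv2.imwrite("pics/b.png",np.hstack(ims))
print([k for k in f], f["cx"],f["cy"])
E
```

```text
flap 792 ((304.9554443359375, 156.94554138183594), (25.57245635986328, 31.94069480895996), 5.710593223571777)
locker 23251 ((218.77879333496094, 191.34312438964844), (199.1561737060547, 155.222412109375), 4.98633337020874)
release_top 793 ((304.5183410644531, 157.3353729248047), (24.736663818359375, 32.79816818237305), 6.34019136428833)
['image', 'fx', 'fy', 'cx', 'cy', 'position', 'orientation', 'shot'] 260.26761259299406 193.07047825123078
```

View pics/b.png

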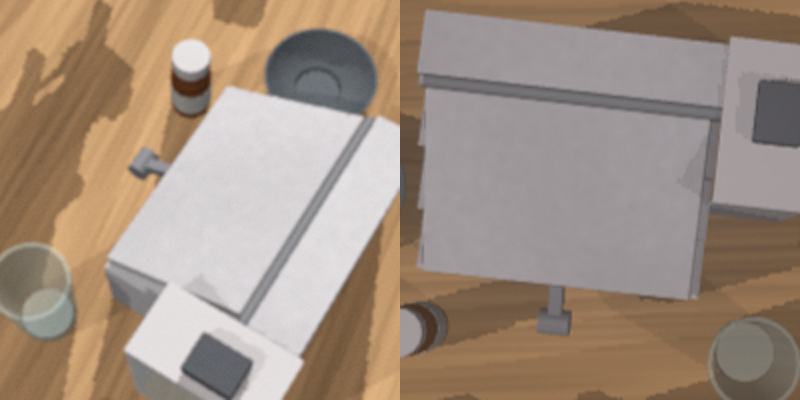

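Top view: roller at full-size (192,261), with the flap edges clear enough for yaw. Scene view: roller at about (243,131). The bottle is about 100 mm to its left. I'll triangulate and fit.

```bash
cat > h.py <<'E'
import numpy as np
from scipy.spatial.transform import Rotation as R
def ray(f,u,v):
    d=np.array([(u-f["cx"])/f["fx"],-(v-f["cy"])/f["fy"],-1.])
    return np.array(f["position"]),R.from_euler("xyz",f["orientation"],degrees=True).apply(d)
def atz(f,u,v,z):
    p,d=ray(f,u,v); return p+d*(z-p[2])/d[2]
E
python3 - <<'E'
import pickle; from h import *
F=pickle.load(open("F.pkl","rb"));t=F["top"];s=F["scene"]
for z in(.072,.08): print("pull",z,atz(t,192,261,z),atz(s,243,131,z))
a,b=atz(t,127.5,143.5,.155),atz(t,269.5,160,.155)
c,d=atz(t,125,234,.095),atz(t,263.5,249,.095)
for p,q in((a,b),(c,d)): e=p-q; print(p,q,np.linalg.norm(e),"yaw",np.degrees(np.arctan2(-e[0],e[1])))
for f,(u,v) in((t,(304.7,157.1)),(s,(170+216/2,50+362/2))): print("pad",atz(f,u,v,.172))
E
```

```text
pull 0.072 [0.46787943 0.15956983 0.072     ] [0.47075039 0.16126957 0.072     ]
pull 0.08 [0.46835527 0.15862041 0.08      ] [0.47291173 0.15765931 0.08      ]
[0.64082515 0.23953734 0.155     ] [0.61353247 0.03783484 0.155     ] 0.20354062333748993 yaw -7.705977392152054
[0.51245789 0.25834992 0.095     ] [0.48500148 0.04741024 0.095     ] 0.21271906969909224 yaw -7.416060553114082
pad [ 0.61422345 -0.01067118  0.172     ]
pad [ 0.61514851 -0.01113761  0.172     ]
```

```bash
python3 - <<'E'
from workcell import env
from h import *; import cv2
env.goto([0.469,0.160,0.17],[180,0,-7.5]); env.gripper_to(0.7)
f=env.grab_frame("wrist")
print([(np.round(d["xyz"],4).tolist(),round(d["score"],2)) for d in env.search_frame(f,"flap_pull")[:3]])
# project expected points, fisheye
def proj(P):
    q=R.from_euler("xyz",f["orientation"],degrees=True).inv().apply(np.array(P)-f["position"]); q*=[1,-1,-1]
    r=np.hypot(q[0],q[1]); th=np.arctan2(r,q[2]); return f["cx"]+f["fx"]*th*q[0]/r, f["cy"]+f["fy"]*th*q[1]/r
im=f["image"].copy()
ay=np.array([.1305,.9914,0])*.012; c=np.array([.469,.160,.072])
for p in(c-ay,c,c+ay): u=proj(p); print(u); cv2.circle(im,(round(u[0]),round(u[1])),2,(0,0,255),-1)
cv2.imwrite("pics/c.png",np.hstack([cv2.resize(i,(400,300)) for i in(f["image"],im)]))
s=env.read_state();print(s["clock"],s["joint_positions"],s["position"])
E
```

```text
[([0.5613, 0.1534, 0.1238], 0.73), ([0.6028, -0.0045, 0.1711], 0.52)]
(np.float64(268.7172613443734), np.float64(193.4859057554628))
(np.float64(255.40770887515356), np.float64(193.48002449373132))
(np.float64(242.09798367222234), np.float64(193.4733516603491))
3.3583 [ 3.76465398e+01  1.22252058e+01 -2.18359311e+01 -1.53273714e-03
 -5.59408566e+01  4.48499742e+01] [0.46898549 0.15996304 0.16998356]
```

View pics/c.png

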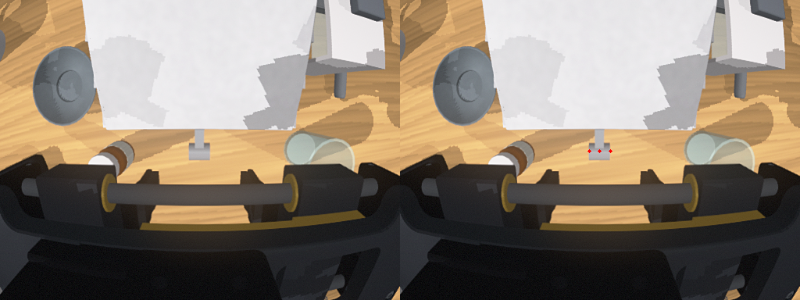

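The close view matches: the roller (columns 189–210, row 152 in the crop) falls right under the projected points, and the flap edge is horizontal. Next I'll descend, grip and lift.

```bash
python3 - <<'E'
from workcell import env
from h import *; import cv2
P=np.array([.4695,.160,.072]); ax=np.array([np.cos(np.radians(-7.5)),np.sin(np.radians(-7.5)),0])
a0=np.radians(25); H=P+.184*np.cos(a0)*ax; H[2]=.150
print("hit",env.move_straight([P[0],P[1],.054],force_limit=8))
env.gripper_to(0.0,20)
s=env.read_state();print(s["clock"],s["opening"],s["force"],s["finger_force"],s["position"])
for q in np.linspace(0,1.235,10)[1:]:
    p=H-.184*np.cos(q-a0)*ax; p[2]=.150+.184*np.sin(q-a0)-.018
    hit=env.move_straight(p,rate=.07,force_limit=25)
    s=env.read_state();print(round(q,2),hit,np.round(s["force"],1),round(s["opening"],3))
    if hit: break
f=env.grab_frame("scene"); g=env.grab_frame("wrist")
cv2.imwrite("pics/d.png",np.hstack([cv2.resize(i["image"],(400,300)) for i in(f,g)]))
s=env.read_state();print(s["clock"],s["position"])
E
```

```text
hit False
5.0 0.27374753133281343 [-0.49620282  2.24389382  1.88782757] 19.997916156426072 [0.4696005  0.16031003 0.05408219]
0.14 False [-1.2  3.7 -2.4] 0.274
0.27 False [-0.5  5.1 -1.8] 0.274
0.41 False [-1.4  5.2 -2.5] 0.272
0.55 False [-1.6  5.6 -1.3] 0.278
0.69 False [-1.5  6.  -1. ] 0.274
0.82 False [-2.2  5.2 -1.7] 0.272
0.96 False [-2.3  7.  -8.5] 0.275
1.1 False [ -6.5  10.8 -17.9] 0.273
1.24 False [-1.8  5.1  0.9] 0.274
9.6833 [0.506838   0.15525911 0.26222898]
```

View pics/d.png

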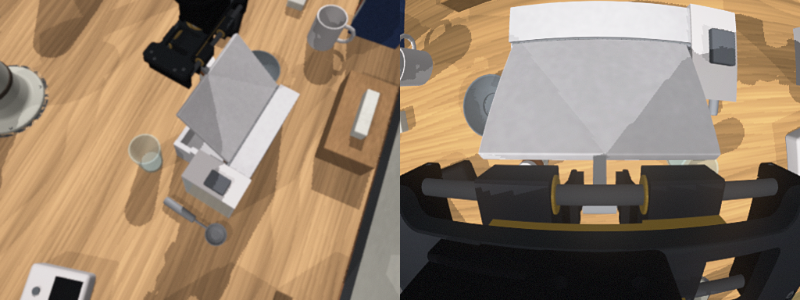

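The flap is up, the pull is still held, and the force bump then drop around 1.1–1.2 suggests a click. Next: let go, back off upward, and check that it stands.

```bash
python3 - <<'E'
from workcell import env
from h import *; import cv2
env.gripper_to(0.65)
p=np.array(env.read_state()["position"])
env.move_straight(p+[0,0,.09])
env.dwell(.7)
f=env.grab_frame("scene"); g=env.grab_frame("wrist")
print([(np.round(d["xyz"],4).tolist(),round(d["score"],2)) for d in env.search_frame(f,"release_top")[:2]])
cv2.imwrite("pics/e.png",np.hstack([cv2.resize(i["image"],(400,300)) for i in(f,g)]))
s=env.read_state();print(s["clock"],s["position"],s["force"])
for y in(82.5,-97.5): print(env.inverse_kinematics([.612,-.014,.25],[180,0,y]))
E
```

```text
[([0.6156, -0.0107, 0.1758], 0.8), ([0.5922, 0.1054, 0.1727], 0.17)]
12.1333 [0.50757865 0.15498293 0.3538659 ] [-0.44736444  0.39944048 -0.40774   ]
[ 13.82148904  19.81791102   1.06812105   0.         -71.25021004
 158.67851096]
[ 13.82148904  19.81791102   1.06812105   0.         -71.25021004
 -21.32148904]
```

View pics/e.png

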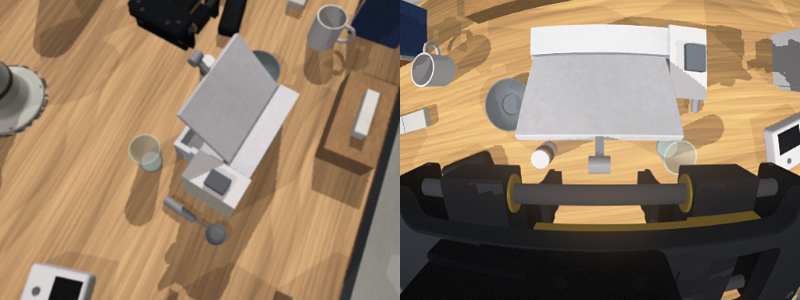

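The flap stands open by itself and the hand is clear (scene: raised flap with a free pull at (200,62)). Next is the pad press, with the wrist camera turned away from the flap.

```bash
python3 - <<'E'
from workcell import env
from h import *; import cv2
env.gripper_to(0.0,10)
o=[180,0,-97.5]; x,y=.614,-.016
env.goto([x,y,.34],o)
env.move_straight([x,y,.19])
f0=env.grab_frame("scene")
print("hit",env.move_straight([x,y,.157],rate=.03,force_limit=10))
s=env.read_state();print(s["clock"],s["position"],s["force"])
env.dwell(1.2)
f=env.grab_frame("scene")
env.move_straight([x,y,.26],rate=.1)
env.dwell(1.5)
g=env.grab_frame("scene")
cv2.imwrite("pics/f.png",np.hstack([cv2.resize(i["image"],(266,200)) for i in(f0,f,g)]))
s=env.read_state();print(s["clock"],s["position"],s["force"])
E
```

```text
hit True
16.5167 [ 0.61395815 -0.01601618  0.16058571] [-0.614242    0.79030912  3.00321863]
20.4667 [ 0.61397935 -0.01600969  0.25999617] [ 0.09378362  0.24790675 -0.29691928]
```

View pics/f.png

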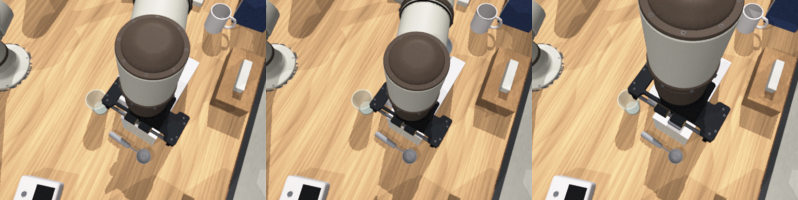

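The arm hides the flap in all three frames, though the pad was pressed to about z = 0.1605. I'll retreat up and to the right, then look.

```bash
python3 - <<'E'
from workcell import env
from h import *; import cv2
env.move_straight([.614,-.016,.36])
env.goto([.42,-.30,.36],[180,0,-97.5]); env.dwell(.5)
f=env.grab_frame("scene"); g=env.grab_frame("top")
cv2.imwrite("pics/g.png",np.hstack([cv2.resize(i["image"],(400,300)) for i in(f,g)]))
print(env.read_state()["clock"])
E
```

```text
23.1833
```

View pics/g.png

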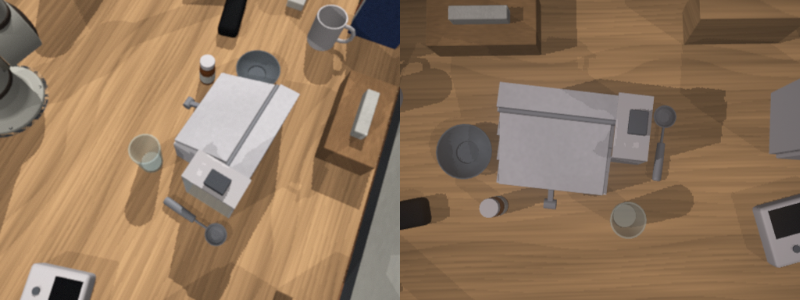

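The flap is shut again: the pull is back at (190,103) in the scene view and (550,203) in the top view, as at the start. Nothing else moved and the hand is clear.

```bash
python3 -c "
from workcell import env
print(env.close_job())"
```

```text
the job is handed in; nothing more can be done
None
```

The stay check is done and handed in at about 23 s: the flap locked and stood open by itself, the release pad was pressed fully down, and the flap is shut again with the arm clear.

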